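# Switch on the lamp tester under its guard

### The job

Switch on the lamp tester that has the bulb in its socket: raise the hinged guard over its switch with a fingertip, push the toggle beneath right over towards the bulb, then draw the finger out so that the guard drops shut again. Only push, lightly: do not squeeze or force the guard or toggle, do not pick up or shove the loose parts lying about, and leave the other tester as it is.

Things in the scene. Friction and masses are not known exactly. Their poses are not given: they have to be found in the camera images.
- tester_a: grey steel lamp tester fixed to the bench, 200 (x) x 120 (y) x 50 mm high; origin at the centre of its underside; x points from its switch end (near the robot) to its lamp socket, z up. The upright socket stands on top at x +68 mm (37 mm wide, up to 100 mm above the bench). This one has a clear glass bulb (50 mm wide) in its socket, top 172 mm above the bench.
- guard_a (a joint): steel guard over toggle_a; rad, 0 = down, grows as it is raised, stop 1.9. Its weight and a spring always pull it shut; 1 N at the lip raises it. Hinge axis along the tester's y at tester x -30 mm, 92 mm above the bench. Plate 3 mm thick, 60 wide, reaching 38 from the hinge towards the robot, then the lip; cheeks (54 mm clear between) hang 18 mm below it, 10 to 36 mm from the hinge; front open.
- lip_a (a point): middle of the edge roller of the turned-up lip at the free end of guard_a (turns freely, 10 mm thick, 52 long), 52 mm from the hinge towards the robot, 7 above its plane; guard down: 99 mm above the bench, 49 above the box, nothing beneath, so a tilted fingertip goes in under it from the front. The box ends 18 mm further towards the robot.
- toggle_a (a joint): toggle lever under guard_a; rad, 0 = off, leaning to the robot's end, 0.88 = on, leaning to the lamp socket; stays where it is left; 1.5 N at its tip moves it. Pivot at tester x -50 mm, y 0, 58 mm above the bench.
- tip_a (a point): centre of the 11 mm ball at the end of toggle_a, 25 mm from its pivot; about 81 mm above the bench in both end positions; moves 21 mm from off to on.
- tester_b: grey steel lamp tester fixed to the bench, 200 (x) x 120 (y) x 50 mm high; origin at the centre of its underside; x points from its switch end (near the robot) to its lamp socket, z up. The upright socket stands on top at x +68 mm (37 mm wide, up to 100 mm above the bench). This one is the same but its socket is empty.
- guard_b (a joint): steel guard over toggle_b; rad, 0 = down, grows as it is raised, stop 1.9. Its weight and a spring always pull it shut; 1 N at the lip raises it. Hinge axis along the tester's y at tester x -30 mm, 92 mm above the bench. Plate 3 mm thick, 60 wide, reaching 38 from the hinge towards the robot, then the lip; cheeks (54 mm clear between) hang 18 mm below it, 10 to 36 mm from the hinge; front open.
- lip_b (a point): middle of the edge roller of the turned-up lip at the free end of guard_b (turns freely, 10 mm thick, 52 long), 52 mm from the hinge towards the robot, 7 above its plane; guard down: 99 mm above the bench, 49 above the box, nothing beneath, so a tilted fingertip goes in under it from the front. The box ends 18 mm further towards the robot.
- toggle_b (a joint): toggle lever under guard_b; rad, 0 = off, leaning to the robot's end, 0.88 = on, leaning to the lamp socket; stays where it is left; 1.5 N at its tip moves it. Pivot at tester x -50 mm, y 0, 58 mm above the bench.
- tip_b (a point): centre of the 11 mm ball at the end of toggle_b, 25 mm from its pivot; about 81 mm above the bench in both end positions; moves 21 mm from off to on.
- finial: loose turned dark wood finial, 34 mm wide and 62 mm tall, standing between the testers; origin at the middle of its underside
- candle_sleeve: loose cream candle sleeve (tube), 95 x 29 mm, lying on the bench in front of the testers; origin under its middle
- terminal_strip: loose white terminal strip, 58 x 18 x 13 mm, lying on the bench in front of the testers; origin under its middle

How it is judged:
By the outcome, as a careful person would: the job done as asked, in the order asked, and still so for the second after the job is handed in, with the robot touching nothing.
It also fails if it takes over 42 s, if anything falls off the work surface, if the arm or the gripper's body presses on something with over 40 N, if the wrist force passes 120 N, or if a joint passes its speed limit or range.

### The arm

A 6-joint arm with a two-finger parallel gripper is mounted at the origin on a cart in front of the work surface, level with it; the furniture and walls round the work are solid. World frame = base frame: x ahead of the robot, y to its left, z up, the work surface at z = 0. Lengths are in m, angles in rad, forces in N, time in s.
With the tool pointing down it reaches from about 0.375 to 0.9 m from the base axis. Payload 3.1 kg.
Tool frame: the origin (TCP) lies on the front face of the gripper's body, between the roots of the fingers; the fingertips stand 70 mm ahead of it and the grasp point (between the pads) lies 51 mm ahead of it; z points along the fingers, y is the line along which they close (so a half turn about z gives the same grasp; the last joint's range is limited). The gripper opens to 87 mm and grips with 3 to 60 N. Pads are 19 mm wide; open, the fingers measure 117 mm over their backs; the gripper's body (75 mm by 190 mm) begins 51 mm behind the grasp point.
Start: joints at [-1.339, 0.527, 1.433, -0, 1.181, -0.178], TCP at [0.25, -0.573, 0.292] pointing down, gripper open.
Joint ranges: [-3.08, 3.08], [-0.75, 2.2], [0.22, 2.44], [-1.43, 4.57], [0, 2.65], [-2.85, 2.85]. Speed limits (rad/s): [2.79, 2.79, 3.14, 3.14, 3.14, 3.14].

### API

Orientations are given as a unit quaternion [x, y, z, w].
In Python, from rig import robot, cams, ticket gives the robot as it stands. The module is installed in compiled form; this text tells all that it offers.
- The arm moves only by the shell command python3 -m crank 'ROWS' [FORCE]. ROWS is JSON, a list of rows, each a list of 7 numbers: the shift along the tool's x, y, z in cm, then the turn, a rotation vector about the tool's x, y, z in rad, then the closure, from 0 (fully open) to 1 (shut). A call has 1 to 5 rows; each row shifts and turns the commanded pose from where the row before left it, along the tool's axes as they then stand; what a row does not reach is not made up. A row lasts 1/8 s, in which the tool goes at most 62.5 mm and 10.7 degrees, less where a joint would pass 70% of its speed; a pose out of reach is approached as far as the arm can. A call is refused whole if a number of a shift passes 6.25 or a number of a turn 0.188, either way. A call with a gripper value outside its range is refused whole. The fingers move at their own pace and stop on an object; FORCE is the grip in N (left out, the last holds). Time passes only in rows, so rows that do not move let the fingers close. It gives the time, the measured TCP pose, the force, the opening and the grip force at its end, in the units of the state.
- robot.get_obs(): the state, without advancing time (a new reading comes with each control period).
- cams.camera(name): name is "side" or "top" or "wrist"; returns the picture (384x512x3 uint8, red, green, blue); there is no depth.
- cams.camera_info(name): a dict with "intrinsics" (3x3 intrinsics, pixels), "dist" ([k1, k2, p1, p2, k3] as OpenCV has them; the pictures are not rectified), "pose" (4x4, takes a point from camera to world coordinates). Camera axes: x right, y down, z forward; pixel columns grow to the right and rows downward; lengths in m; the calibration is good to about 2 mm. A picture is of the moment at which its call begins: read the wrist's pose just before it. camera_info takes no time and is no camera call; for the wrist camera it gives the pose at the moment of the call.
- ticket.hand_in(): hands the job in; it is judged then, once.
The state is a dict: "time": time; "q": joint angles; "joint_velocities": joint speeds; "joint_torque": joint torques, N m; "position": TCP position; "tool_rot": TCP orientation; "ft_force": force on the tool from outside, world axes, zero at the start; "moment": the same for the moment, N m; "grip_width": finger opening in m; "grip_force": force on a finger pad.
Only numpy, scipy, OpenCV 4.12 (cv2) and the standard library are available. Lean on these libraries where they do the work, as an engineer would, in place of code of your own. Each camera call takes 0.05 s, during which the arm holds its last target. There are 200 camera calls.

## Working session

There is one attempt and no reset: what is moved stays moved. The work goes in short steps, Python scripts to look and compute and a shell command to move; the robot and the scene stay as the last step left them, time stands still between calls to the robot, and variables do not carry over. Pictures are saved under pics/ and viewed, at most 10 in all, crops included, and the job is handed in when it is done.

```bash
mkdir -p pics
python3 - <<'E'
from rig import robot,cams
import cv2,numpy as np
np.set_printoptions(precision=4,suppress=True)
o=robot.get_obs();print(o['time'],o['position'],o['tool_rot'],o['ft_force'],o['grip_width'])
for n in ("top","side"):
    i=cams.camera_info(n);print(n,i['intrinsics'],i['dist'],i['pose'])
    cv2.imwrite(f"pics/{n}0.png",cams.camera(n)[:,:,::-1])
E
```

```text
0.0 [ 0.2495 -0.5724  0.2913] [ 0.979   0.204  -0.     -0.0011] [-0.1913 -1.0397  1.0803] 0.08698801120839457
top [[470.4949   0.     247.5827]
 [  0.     470.4949 190.2515]
 [  0.       0.       1.    ]] [-0.188  0.     0.     0.     0.   ] [[-0.0153 -0.9961  0.0865  0.4459]
 [-0.9999  0.0149 -0.0044 -0.0403]
 [ 0.0031 -0.0866 -0.9962  1.1788]
 [ 0.      0.      0.      1.    ]]
side [[381.9054   0.     259.0189]
 [  0.     381.9054 185.2905]
 [  0.       0.       1.    ]] [0.0439 0.     0.     0.     0.    ] [[ 0.9975 -0.0355  0.0614  0.4662]
 [-0.0702 -0.3778  0.9232 -0.8507]
 [-0.0096 -0.9252 -0.3793  0.4457]
 [ 0.      0.      0.      1.    ]]
```

View pics/top0.png

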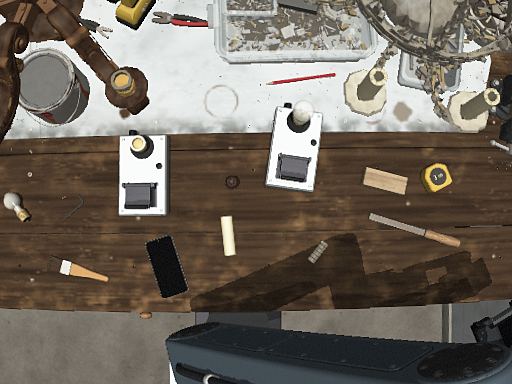

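View pics/side0.png

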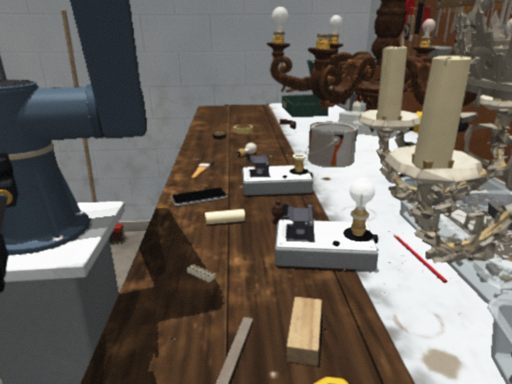

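The top view shows tester_a on the right: box around (293,145), bulb at (302,112), guard at (292,167). The one on the left, at (143,175), has an empty socket. The side view agrees.

```bash
cat > h.py <<'E'
import cv2,numpy as np
np.set_printoptions(precision=4,suppress=True)
def ray(info,uv):
    K,d,P=[np.array(info[k],float) for k in('intrinsics','dist','pose')]
    n=cv2.undistortPoints(np.array(uv,float).reshape(-1,1,2),K,d).reshape(-1,2)
    return P[:3,3],np.c_[n,np.ones(len(n))]@P[:3,:3].T
def onz(info,uv,z):
    c,d=ray(info,uv);return c+d*((z-c[2])/d[:,2])[:,None]
E
python3 - <<'E'
from h import *
from rig import cams
im=cv2.imread('pics/top0.png');i=cams.camera_info('top')
c=im[90:205,250:340];g=cv2.cvtColor(c,cv2.COLOR_BGR2HSV)
m=((g[...,2]>165)&(g[...,1]<50)).astype(np.uint8);m[:14]=0
n,l,s,_=cv2.connectedComponentsWithStats(m);k=1+s[1:,4].argmax()
pts=np.argwhere(l==k)[:,::-1]+[250,90]
w=onz(i,pts,.05)[:,:2]*1000
r=cv2.minAreaRect(w.astype(np.float32));print(s[k],r,cv2.boxPoints(r))
d=((g[...,2]<95)&(g[...,1]<90)).astype(np.uint8);d[:50]=0;d[:,:15]=0
n,l,s,_=cv2.connectedComponentsWithStats(d);k=1+s[1:,4].argmax();print(s[k])
w=onz(i,np.argwhere(l==k)[:,::-1]+[250,90],.093)[:,:2]*1000
r=cv2.minAreaRect(w.astype(np.float32));print(r,cv2.boxPoints(r))
v=cv2.resize(c,None,fx=5,fy=5,interpolation=cv2.INTER_CUBIC)
m5=cv2.resize(m,None,fx=5,fy=5,interpolation=0);d5=cv2.resize((l==k).astype(np.uint8),None,fx=5,fy=5,interpolation=0)
for mm,col in((m5,(0,0,255)),(d5,(0,255,0))):
    cv2.drawContours(v,cv2.findContours(mm,0,2)[0],-1,col,1)
cv2.imwrite('pics/c1.png',v)
E
```

```text
[   0   14   90   86 3802] ((650.5426025390625, -164.0143280029297), (221.71481323242188, 211.39739990234375), 89.59581756591797) [[ 544.0645 -274.1234]
 [ 755.4566 -275.6146]
 [ 757.0207  -53.9053]
 [ 545.6286  -52.4141]]
[ 28  63  32  29 280]
((592.0432739257812, -148.7990264892578), (72.79180145263672, 58.27349090576172), 79.08683776855469) [[ 556.543  -179.0205]
 [ 613.7626 -190.0529]
 [ 627.5436 -118.5775]
 [ 570.324  -107.5451]]
```

View pics/c1.png

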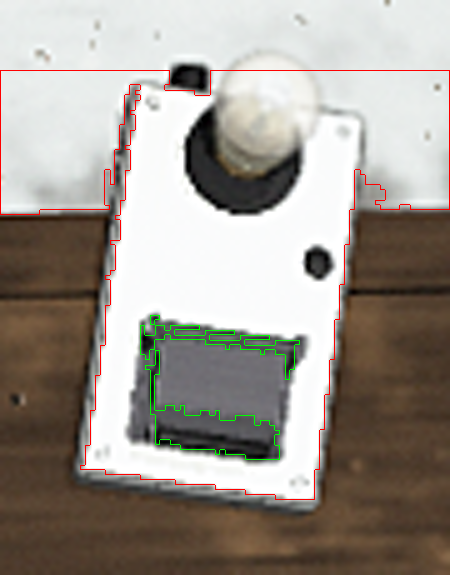

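The crop shows the white top-face corners at (84,468), (316,500), (360,115) and (130,83) in the 5x picture. The guard's front edge is at about y 440 to 455.

Run:
```python
from h import *
from rig import cams,robot
from scipy.spatial.transform import Rotation as R
i=cams.camera_info('top')
p=np.array([[84,468],[316,500],[360,115],[130,83]])/5+[250,90]-.4
w=onz(i,p,.05);print(w)
fl,fr,br,bl=w[:,:2]
print('len',np.linalg.norm(bl-fl),np.linalg.norm(br-fr),'wid',np.linalg.norm(fl-fr),np.linalg.norm(bl-br))
a=(bl+br-fl-fr);yaw=np.arctan2(a[1],a[0]);b=(fl-fr+bl-br);print('yaw',yaw,np.arctan2(-b[0],b[1]))
c=w[:,:2].mean(0);u=np.array([np.cos(yaw),np.sin(yaw)]);print('c',c,'front',(fl+fr)/2, 'c from front',(fl+fr)/2+.1*u)
print('lip',c-.082*u,'hinge',c-.03*u,'tip',c-.0605*u)
q=np.array([[155,345],[300,345]])/5+[250,90]-.4;print(onz(i,q,.092))
o=robot.get_obs();print(R.from_quat(o['tool_rot']).as_matrix())
iw=cams.camera_info('wrist');T=np.eye(4);T[:3,:3]=R.from_quat(o['tool_rot']).as_matrix();T[:3,3]=o['position']
print(np.linalg.inv(T)@iw['pose'],iw['intrinsics'])
```

```text
[[ 0.5603 -0.091   0.05  ]
 [ 0.5431 -0.203   0.05  ]
 [ 0.7336 -0.231   0.05  ]
 [ 0.7507 -0.1175  0.05  ]]
len 0.19222728953386672 0.19253679834169124 wid 0.11337812888939792 0.11478616331893189
yaw -0.142141463777166 -0.15065555178936535
c [ 0.6469 -0.1606] front [ 0.5517 -0.147 ] c from front [ 0.6507 -0.1612]
lip [ 0.5657 -0.149 ] hinge [ 0.6172 -0.1564] tip [ 0.587  -0.1521]
[[ 0.6133 -0.1234  0.092 ]
 [ 0.6125 -0.1916  0.092 ]]
[[ 0.9168  0.3993 -0.0005]
 [ 0.3993 -0.9168  0.0019]
 [ 0.0003 -0.0019 -1.    ]]
[[-0.0006 -0.9664 -0.2569  0.0698]
 [ 1.     -0.0007  0.0004 -0.0005]
 [-0.0006 -0.2569  0.9664 -0.0916]
 [ 0.      0.      0.      1.    ]] [[322.2707   0.     257.7149]
 [  0.     322.2707 185.8018]
 [  0.       0.       1.    ]]
```

```bash
cat > go.py <<'E'
# go.py xs ys zs tiltdeg : remaining tool-axes shift (cm) and turn for the tip centre at tester (xs,ys,zs mm)
import sys
from h import *
from rig import robot
from scipy.spatial.transform import Rotation as R
import json,os
C=np.array([.648,-.1608]);YAW=-.146
if os.path.exists('cal.json'): *C,YAW=json.load(open('cal.json'));C=np.array(C)
Z=R.from_euler('z',YAW)
def tip(o):
    r=R.from_quat(o['tool_rot']);p=np.array(o['position'])+r.apply([0,0,.07]);return (Z.inv().apply(p-[*C,0]))*1000,r
if __name__=='__main__':
    x,y,z,t=map(float,sys.argv[1:5]);o=robot.get_obs();tp,r=tip(o)
    t=np.radians(t);M=np.array([[np.sin(t),0,np.cos(t)],[0,-1,0],[np.cos(t),0,-np.sin(t)]])
    rt=Z*R.from_matrix(M);p=Z.apply(np.array([x,y,z])/1000)+[*C,0]-rt.apply([0,0,.07])
    print('t',o['time'],'tip',tp,'F',np.array(o['ft_force']),'q',np.array(o['q']))
    print('shift cm',r.inv().apply(p-o['position'])*100,'after turn',rt.inv().apply(p-o['position'])*100,'turn',(r.inv()*rt).as_rotvec())
E
python3 go.py -150 0 150 45
```

```text
t 0.1 tip [-334.4393 -465.1419  221.3609] F [-0.886  -0.1901  0.3761] q [-1.3385  0.5284  1.4338 -0.      1.1814 -0.1785]
shift cm [ 36.0355 -32.3539   9.2616] after turn [  3.0425 -46.527   16.0339] turn [-0.2204  0.7648  0.5268]
```

```bash
python3 -m crank '[[0,0,0,-0.0367,0.1275,0.0878,1],[0,0,0,-0.0367,0.1275,0.0878,1],[0,0,0,-0.0367,0.1275,0.0878,1],[0,0,0,-0.0367,0.1275,0.0878,1],[0,0,0,-0.0367,0.1275,0.0878,1]]' 5 && python3 -m crank '[[0,0,0,-0.0367,0.1275,0.0878,1],[0,-5,1.5,0,0,0,1],[0,-5,1.5,0,0,0,1],[0,-5,1.5,0,0,0,1],[0,-5,1.5,0,0,0,1]]' && python3 go.py -150 0 150 45
```

```text
time: 0.72
position: [0.2494, -0.573, 0.2922]
tool_rot: [0.946, -0.023, 0.324, 0.024]
ft_force: [0.3, -0.5, 0.1]
grip_width: 0.0449
grip_force: 0.0
time: 1.35
position: [0.3209, -0.3799, 0.2492]
tool_rot: [0.921, -0.067, 0.382, 0.029]
ft_force: [0.5, 0.1, -0.2]
grip_width: 0.0016
grip_force: 0.0
t 1.35 tip [-242.2714 -264.4811  199.733 ] F [ 0.4709  0.128  -0.2329] q [-1.4474  0.4419  2.1169  1.2445  0.8029 -0.7447]
shift cm [  3.031  -26.4501  10.0005] after turn [  3.0102 -26.4371  10.0412] turn [ 0.0016 -0.0003  0.0009]
```

```bash
python3 -m crank '[[0.6,-5,2,0,0,0,1],[0.6,-5,2,0,0,0,1],[0.6,-5,2,0,0,0,1],[0.6,-5,2,0,0,0,1],[0.6,-5,2,0,0,0,1]]' && python3 -m crank '[[0,-1.4,0,0,0,0,1],[0,0,0,0,0,0,1]]' && python3 go.py -150 0 150 45
python3 - <<'E'
from h import *
from rig import cams
import json
i=cams.camera_info('wrist');json.dump({k:np.array(v).tolist() for k,v in i.items()},open('w1.json','w'))
cv2.imwrite('pics/w1.png',cams.camera('wrist')[:,:,::-1])
E
```

```text
time: 1.98
position: [0.4486, -0.1466, 0.1992]
tool_rot: [0.921, -0.068, 0.382, 0.029]
ft_force: [1.5, -1.1, 0.6]
grip_width: 0.0005
grip_force: 0.0
time: 2.22
position: [0.4501, -0.1318, 0.1994]
tool_rot: [0.922, -0.066, 0.381, 0.028]
ft_force: [-0.3, -0.7, -0.5]
grip_width: 0.0005
grip_force: 0.0
t 2.225 tip [-150.4933    0.0089  149.8383] F [-0.2607 -0.6505 -0.4898] q [-0.7345  0.5573  2.3669  2.3887  0.6139 -1.3619]
shift cm [ 0.0431 -0.012   0.0234] after turn [ 0.0431 -0.0122  0.0234] turn [-0.0019  0.0005  0.0032]
```

View pics/w1.png

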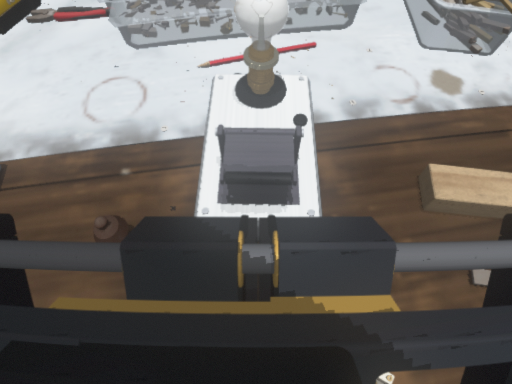

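The wrist view shows the tester centred ahead: rear top corners at about (213,77) and (308,76), front ones at about (198,214) and (320,216). The guard spans about (222,128) to (299,185), and the fingers are at x 240 to 278.

Run:
```python
from h import *
from go import *
i=json.load(open('w1.json'))
f=lambda uv,z:Z.inv().apply(onz(i,uv,z)-[*C,0])*1000
print('corners',f([[213,77],[308,76],[320,216],[198,214]],.05))
im=cv2.imread('pics/w1.png')
v=cv2.resize(im[100:225,190:330],None,fx=5.6,fy=4.7,interpolation=cv2.INTER_CUBIC);cv2.imwrite('pics/w1c.png',v)
```

```text
corners [[ 86.3236  54.0635  50.    ]
 [ 88.7019 -59.4912  50.    ]
 [-94.7239 -55.8701  50.    ]
 [-93.1279  54.0779  50.    ]]
```

View pics/w1c.png

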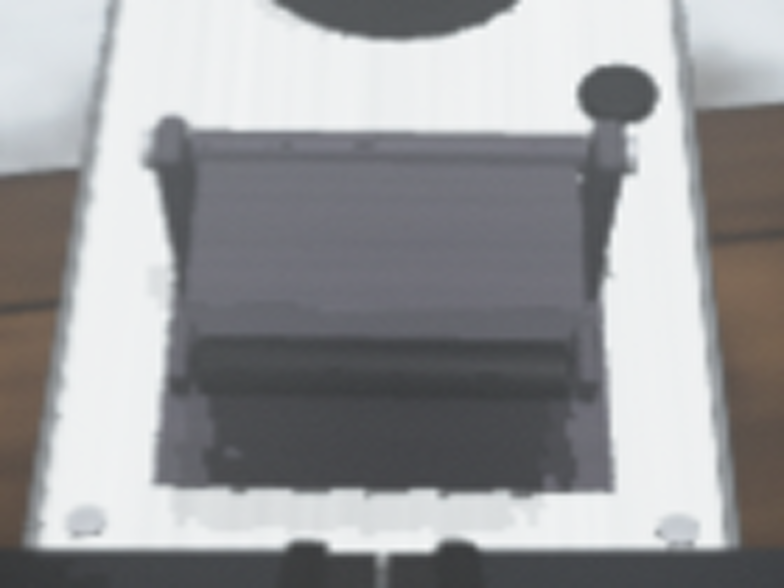

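Run:
```python
from h import *
from go import *
i=json.load(open('w1.json'))
g=lambda cx,cy,z:(Z.inv().apply(onz(i,[[190+cx/5.6,100+cy/4.7]],z)-[*C,0])*1000)[0]
print('roller',g(190,362,.099),g(575,362,.099),'hinge',g(190,147,.092),g(590,147,.092))
```

```text
roller [-84.0863  26.7215  99.    ] [-83.881 -27.065  99.   ] hinge [-32.2625  30.3026  92.    ] [-31.9871 -32.8635  92.    ]
```

```bash
echo '[0.6465,-0.1608,-0.146]'>cal.json; python3 go.py -112 0 75 45
```

```text
t 2.275 tip [-148.6165   -1.3225  150.1137] F [-0.3475 -0.6088 -0.0945] q [-0.7369  0.557   2.3659  2.3884  0.614  -1.3617]
shift cm [-2.7224 -0.138   7.8989] after turn [-2.7179 -0.131   7.9005] turn [ 0.0002 -0.0006  0.002 ]
```

```bash
python3 -m crank '[[-0.7,0,2,0,0,0,1],[-0.7,0,2,0,0,0,1],[-0.7,0,2,0,0,0,1],[-0.62,-0.1,1.9,0,0,0,1],[0,0,0,0,0,0,1]]' && python3 go.py -85 0 75 45
python3 - <<'E'
from h import *
from rig import cams
im=cams.camera('side')[:,:,::-1];cv2.imwrite('pics/s1.png',cv2.resize(im[150:280,220:400],None,fx=4,fy=4,interpolation=cv2.INTER_CUBIC))
E
```

```text
time: 2.9
position: [0.4869, -0.14, 0.1237]
tool_rot: [0.921, -0.068, 0.382, 0.029]
ft_force: [-0.4, 0.2, -0.2]
grip_width: 0.0004
grip_force: 0.0
t 2.9 tip [-111.4316   -2.8656   74.2539] F [-0.4491  0.2313 -0.1503] q [-0.6742  0.7927  2.3017  2.5922  0.7456 -1.5379]
shift cm [ 1.9257 -0.2739  1.817 ] after turn [ 1.9274 -0.2674  1.8162] turn [ 0.0027 -0.0008 -0.0008]
```

View pics/s1.png

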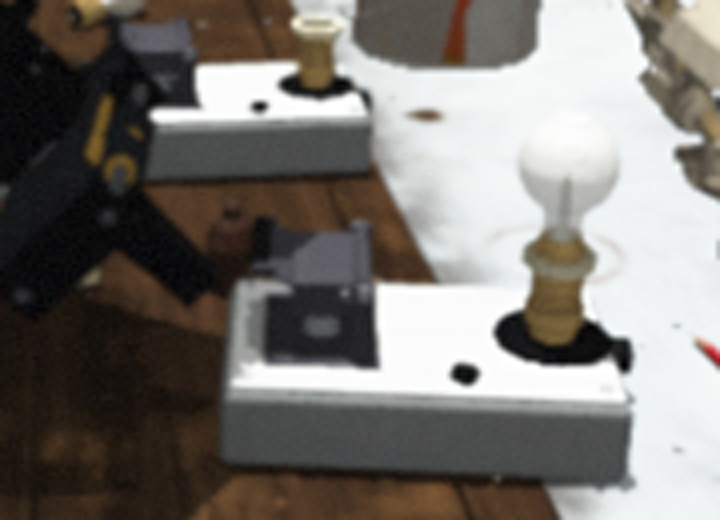

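The fingertip is at (200,290) in the crop, just in front of the guard lip (262,240) and lower than it. That is the right place to go in.

```bash
python3 -m crank '[[0.6,-0.27,0.6,0,0,0,1],[0.6,0,0.6,0,0,0,1],[0.4,0,0.4,0,0,0,1],[0.33,0,0.25,0,0,0,1],[0,0,0,0,0,0,1]]' && python3 go.py -83 0 105 45
```

```text
time: 3.58
position: [0.5137, -0.1392, 0.1255]
tool_rot: [0.921, -0.067, 0.382, 0.029]
ft_force: [-0.6, 0.5, 1.5]
grip_width: 0.0007
grip_force: 0.0
t 3.575 tip [-84.9496   1.9733  76.1185] F [-0.5712  0.4858  1.5088] q [-0.6252  0.7722  2.2349  2.5894  0.6699 -1.4742]
shift cm [ 2.1945  0.2104 -1.9005] after turn [ 2.1917  0.2043 -1.9044] turn [ 0.001  -0.0017  0.0019]
```

```bash
python3 -m crank '[[0.5,0,-0.4,0,0,0,1],[0.55,0,-0.5,0,0,0,1],[0.55,0,-0.5,0,0,0,1],[0.55,0,-0.5,0,0,0,1],[0,0,0,0,0,0,1]]' && python3 go.py -83 0 105 45
python3 - <<'E'
from h import *
from rig import cams
im=cams.camera('side')[:,:,::-1];cv2.imwrite('pics/s2.png',cv2.resize(im[150:280,220:400],None,fx=4,fy=4,interpolation=cv2.INTER_CUBIC))
E
```

```text
time: 4.2
position: [0.5152, -0.1395, 0.1548]
tool_rot: [0.921, -0.067, 0.383, 0.029]
ft_force: [-0.4, 0.5, -0.8]
grip_width: 0.0005
grip_force: 0.2
t 4.2 tip [-83.3504   1.8251 105.4126] F [-0.3879  0.5285 -0.8266] q [-0.6233  0.6878  2.2245  2.5207  0.5913 -1.3866]
shift cm [0.0113 0.1929 0.0542] after turn [0.0118 0.1929 0.0539] turn [ 0.0015 -0.0023  0.002 ]
```

View pics/s2.png

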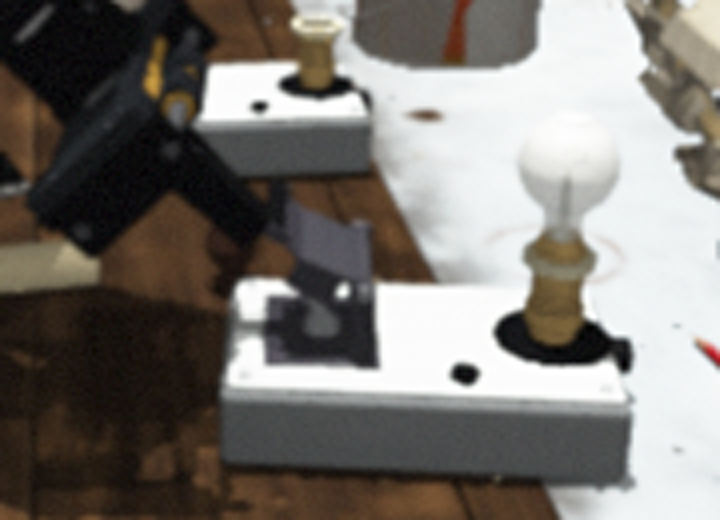

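The guard is up at about 0.45 rad, resting on the finger (tip about (265,235)). I'll steepen the finger about its tip to hold the guard higher while the toggle is pushed.

```bash
python3 -m crank '[[0.93,0.05,0.06,0,-0.134,0,1],[0.93,0.05,0.06,0,-0.134,0,1],[0.93,0,0.06,0,-0.134,0,1],[0,0,0,0,0,0,1]]' && python3 go.py -82 0 104 68; python3 go.py -76 0 76 68
```

```text
time: 4.75
position: [0.5277, -0.126, 0.1592]
tool_rot: [0.956, -0.061, 0.286, -0.013]
ft_force: [-0.5, 0.7, -0.6]
grip_width: 0.0006
grip_force: 0.2
t 4.75 tip [-84.4658  22.0242 100.6647] F [-0.5455  0.7022 -0.5603] q [-0.5698  0.6031  2.0862  1.7612  0.2965 -0.5657]
shift cm [ 1.7341  1.7098 -0.1504] after turn [ 1.6939  1.718  -0.3635] turn [-0.0691 -0.193   0.0056]
t 4.75 tip [-84.4658  22.0242 100.6647] F [-0.5455  0.7022 -0.5603] q [-0.5698  0.6031  2.0862  1.7612  0.2965 -0.5657]
shift cm [0.7094 1.896  2.5171] after turn [1.2013 1.718  2.4574] turn [-0.0691 -0.193   0.0056]
```

The wrist came near its singularity (q5 small) and the tip drifted sideways. I'll go back to a shallower tilt.

```bash
python3 go.py -86 0 105 48
```

```text
t 4.75 tip [-84.4658  22.0242 100.6647] F [-0.5455  0.7022 -0.5603] q [-0.5698  0.6031  2.0862  1.7612  0.2965 -0.5657]
shift cm [-0.9773  1.6888 -0.4968] after turn [-0.9085  1.718  -0.5263] turn [-0.069   0.1559 -0.0065]
```

```bash
python3 -m crank '[[-0.24,0.42,-0.12,-0.017,0.039,-0.002,1],[-0.24,0.42,-0.12,-0.017,0.039,-0.002,1],[-0.24,0.42,-0.12,-0.017,0.039,-0.002,1],[-0.24,0.42,-0.12,-0.017,0.039,-0.002,1],[0,0,0,0,0,0,1]]' && python3 go.py -86 0 105 48
```

```text
time: 5.38
position: [0.5133, -0.1414, 0.1553]
tool_rot: [0.932, -0.07, 0.355, 0.026]
ft_force: [-0.9, 0.2, 0.3]
grip_width: 0.0005
grip_force: 0.2
t 5.375 tip [-88.0228  -0.1725 103.0911] F [-0.9046  0.2143  0.2863] q [-0.6181  0.6584  2.198   2.4419  0.4885 -1.2927]
shift cm [ 0.2438 -0.0146 -0.0078] after turn [ 0.2439 -0.0138 -0.0066] turn [ 0.0005  0.0049 -0.003 ]
```

```bash
python3 -m crank '[[0.3,0,0.4,0,0,0,1],[0,0,0.4,0,0,0,1],[0,0,0.2,0,0,0,1]]' && python3 go.py -78 0 76 54
python3 - <<'E'
from h import *
from rig import cams
im=cams.camera('side')[:,:,::-1];cv2.imwrite('pics/s3.png',cv2.resize(im[150:280,220:400],None,fx=4,fy=4,interpolation=cv2.INTER_CUBIC))
E
```

```text
time: 5.75
position: [0.524, -0.1427, 0.151]
tool_rot: [0.931, -0.068, 0.357, 0.026]
ft_force: [-0.3, 0.3, -0.3]
grip_width: 0.0004
grip_force: 0.2
t 5.75 tip [-77.0132   0.1766  98.9809] F [-0.3105  0.3375 -0.3256] q [-0.6056  0.6721  2.1744  2.4471  0.4828 -1.2881]
shift cm [-0.8837  0.0145  1.6808] after turn [-0.7046  0.0136  1.7634] turn [-0.0006 -0.1039  0.0001]
```

View pics/s3.png

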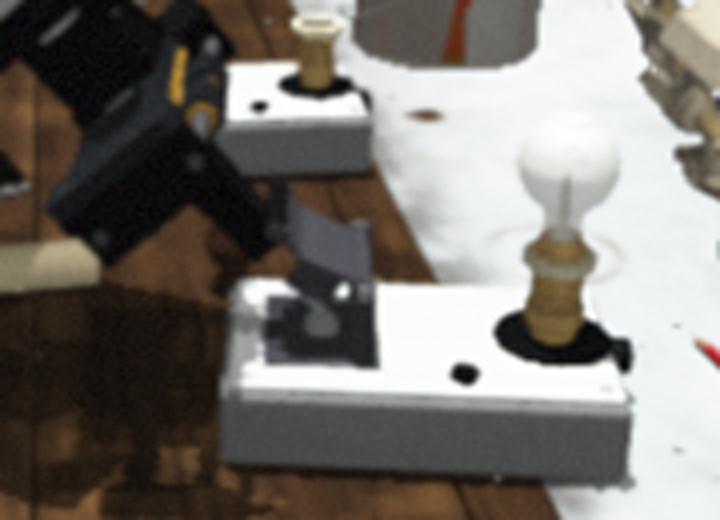

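The guard rests raised on the finger (tip about (265,245)). Next, down in front of the toggle ball.

```bash
python3 -m crank '[[-0.22,0,0.45,0,-0.026,0,1],[-0.22,0,0.45,0,-0.026,0,1],[-0.22,0,0.45,0,-0.026,0,1],[-0.22,0,0.48,0,-0.026,0,1],[0,0,0,0,0,0,1]]' && python3 go.py -55 0 73.5 54
```

```text
time: 6.42
position: [0.5288, -0.1432, 0.1312]
tool_rot: [0.949, -0.069, 0.308, 0.022]
ft_force: [-1.0, 0.7, 0.3]
grip_width: 0.0002
grip_force: 0.2
t 6.425 tip [-77.9358   0.2899  74.575 ] F [-1.0419  0.6536  0.3498] q [-0.5786  0.6855  2.1158  2.3253  0.3456 -1.1429]
shift cm [1.7884 0.0252 1.4338] after turn [1.7874 0.0236 1.4351] turn [-0.0008  0.0007  0.0002]
```

```bash
python3 go.py -64 0 73.5 51;python3 go.py -52 0 74 48
```

```text
t 6.425 tip [-77.9358   0.2899  74.575 ] F [-1.0419  0.6536  0.3498] q [-0.5786  0.6855  2.1158  2.3253  0.3456 -1.1429]
shift cm [0.6936 0.0245 0.9152] after turn [0.6441 0.0236 0.9507] turn [-0.0008  0.0531  0.0002]
t 6.425 tip [-77.9358   0.2899  74.575 ] F [-1.0419  0.6536  0.3498] q [-0.5786  0.6855  2.1158  2.3253  0.3456 -1.1429]
shift cm [1.3289 0.0252 1.6084] after turn [1.1523 0.0236 1.7393] turn [-0.0008  0.1054  0.0002]
```

```bash
python3 -m crank '[[0.22,0,0.31,0,0.018,0,1],[0.22,0,0.31,0,0.018,0,1],[0.22,0,0.31,0,0.018,0,1],[0,0,0,0,0,0,1]]' && python3 go.py -52 0 74 48
```

```text
time: 6.92
position: [0.5388, -0.1447, 0.1274]
tool_rot: [0.94, -0.069, 0.333, 0.024]
ft_force: [-2.0, -0.6, -0.9]
grip_width: 0.0005
grip_force: 0.9
t 6.925 tip [-64.8402   0.3532  72.984 ] F [-1.9516 -0.5557 -0.8656] q [-0.5784  0.7143  2.1182  2.4309  0.4177 -1.2476]
shift cm [0.6953 0.028  0.7386] after turn [0.6556 0.0279 0.7741] turn [-0.001   0.0524 -0.0011]
```

```bash
python3 -m crank '[[0.22,0,0.25,0,0.017,0,1],[0.22,0,0.25,0,0.017,0,1],[0.22,0,0.25,0,0.017,0,1],[0,0,0,0,0,0,1]]' && python3 go.py -50 0 75 48
```

```text
time: 7.42
position: [0.5488, -0.1462, 0.126]
tool_rot: [0.931, -0.068, 0.357, 0.026]
ft_force: [-1.7, -0.1, -0.8]
grip_width: 0.0007
grip_force: 1.0
t 7.425 tip [-51.9964   0.2675  73.8998] F [-1.6581 -0.0559 -0.7998] q [-0.5775  0.7378  2.1178  2.4961  0.4849 -1.3122]
shift cm [0.2158 0.0203 0.0516] after turn [0.2158 0.0204 0.0518] turn [-0.0009  0.0009 -0.0009]
```

```bash
python3 -m crank '[[0.11,0,0.1,0,0,0,1],[0,0,0,0,0,0,1]]' && python3 -m crank '[[0.11,0,0.1,0,0,0,1],[0,0,0,0,0,0,1]]' && python3 go.py -50 0 75 48
python3 - <<'E'
from h import *
from rig import cams
im=cams.camera('side')[:,:,::-1];cv2.imwrite('pics/s4.png',cv2.resize(im[180:250,260:350],None,fx=8,fy=8,interpolation=cv2.INTER_CUBIC))
E
```

```text
time: 7.68
position: [0.5498, -0.1463, 0.1261]
tool_rot: [0.931, -0.068, 0.356, 0.026]
ft_force: [-3.1, -0.5, -2.6]
grip_width: 0.0008
grip_force: 1.7
time: 7.92
position: [0.5504, -0.1463, 0.1259]
tool_rot: [0.932, -0.069, 0.356, 0.025]
ft_force: [-7.2, -1.4, -0.3]
grip_width: 0.0007
grip_force: 3.3
t 7.925 tip [-50.6151   0.4054  73.6815] F [-7.1604 -1.3802 -0.3405] q [-0.5747  0.7367  2.1125  2.4918  0.4761 -1.3037]
shift cm [ 0.1047  0.037  -0.0573] after turn [ 0.1049  0.0372 -0.0569] turn [-0.0005  0.0042 -0.0016]
```

View pics/s4.png

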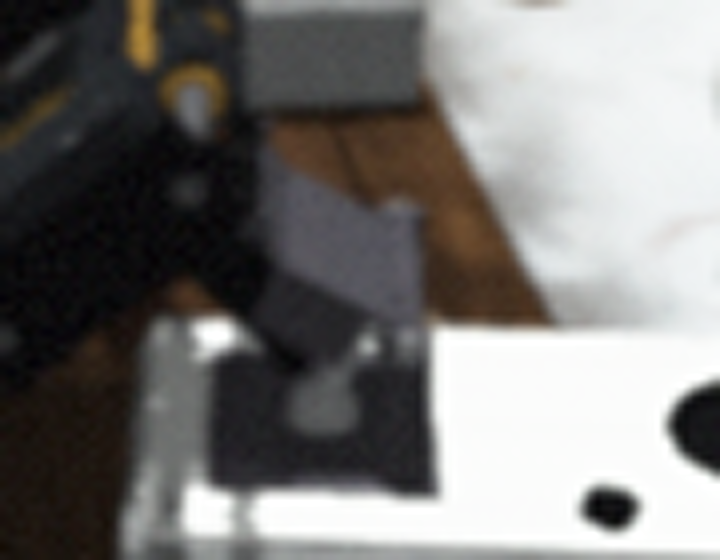

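The toggle stem now leans towards the bulb, from (325,400) to (370,345), and the rising force says it has reached its stop. Withdrawing level.

```bash
python3 -m crank '[[-0.4,0,-0.36,0,0,0,1],[-0.6,0,-0.54,0,0,0,1],[-0.6,0,-0.54,0,0,0,1],[-0.6,0,-0.54,0,0,0,1],[-0.6,0,-0.54,0,0,0,1]]' && python3 go.py -120 0 74 48
```

```text
time: 8.6
position: [0.5141, -0.1412, 0.1265]
tool_rot: [0.931, -0.068, 0.358, 0.026]
ft_force: [0.8, -0.4, 0.7]
grip_width: 0.0002
grip_force: 0.0
t 8.6 tip [-86.9781   0.1508  74.519 ] F [ 0.8104 -0.4276  0.6706] q [-0.6183  0.741   2.2069  2.5372  0.5665 -1.4052]
shift cm [-2.4866  0.0114 -2.1716] after turn [-2.4871  0.0109 -2.171 ] turn [-0.0006 -0.0002 -0.0007]
```

```bash
python3 -m crank '[[-0.8,0,-0.7,0,0,0,1],[-0.8,0,-0.7,0,0,0,1],[-0.9,0,-0.8,0,0,0,1],[-0.5,0,-0.8,0,0,0,1],[0,0,-1.5,0,0,0,1]]' && python3 -m crank '[[0,0,-1.5,0,0,0,1],[0,0,0,0,0,0,1],[0,0,0,0,0,0,1]]'
python3 - <<'E'
from h import *
from rig import cams
im=cams.camera('side')[:,:,::-1];cv2.imwrite('pics/s5.png',cv2.resize(im[150:280,220:400],None,fx=4.4,fy=4.4,interpolation=cv2.INTER_CUBIC))
E
```

```text
time: 9.22
position: [0.4619, -0.1335, 0.1397]
tool_rot: [0.931, -0.069, 0.357, 0.025]
ft_force: [-0.6, -0.4, -0.4]
grip_width: 0.0006
grip_force: 0.0
time: 9.6
position: [0.4531, -0.1325, 0.1514]
tool_rot: [0.931, -0.068, 0.358, 0.026]
ft_force: [0.2, 0.1, -0.3]
grip_width: 0.0005
grip_force: 0.0
```

View pics/s5.png

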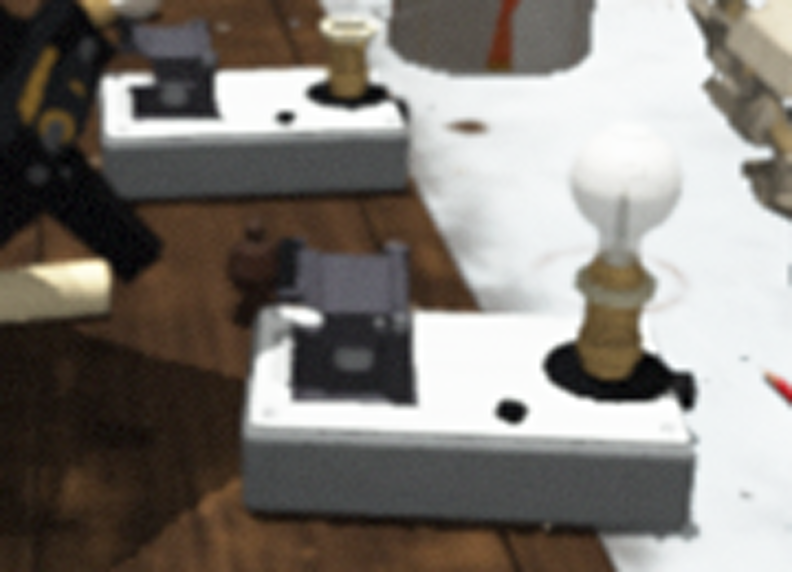

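The guard is down again (flat plate around (350,280)), the finger is clear at (135,270), and the loose parts are where they were.

```bash
python3 -c "
from rig import ticket
print(ticket.hand_in())"
```

```text
the job is handed in; nothing more can be done
None
```

I raised tester_a's guard, pushed its toggle over towards the bulb until it met its stop (about 7 N), and drew the finger out so the guard dropped shut, then handed the job in at about 9.7 s; the closed guard hid the toggle in the last picture, so its final position rests on the stop force and the view just before withdrawal.

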